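# Ease open the spring-lid thread case and put a spool away

### The arm

A 6-joint arm with a two-finger parallel gripper is mounted at the origin on a cart in front of the work surface, level with it; the furniture and walls round the work are solid. World frame = base frame: x ahead of the robot, y to its left, z up, the work surface at z = 0. Lengths are in m, angles in rad, forces in N, time in s.
With the tool pointing down it reaches from about 0.375 to 0.9 m from the base axis. Payload 3.1 kg.
Tool frame: the origin (TCP) lies midway between the tips of the shut fingers; the grasp point (between the pads) lies 19 mm behind it; x points along the fingers, z is the direction in which the jaws open and shut, and the axes are right-handed (so a half turn about x gives the same grasp; the last joint's range is limited). The gripper opens to 85 mm and grips with 20 to 120 N. Pads are 22 mm wide; open, the fingers measure 114 mm over their backs; the gripper's body (76 mm by 85 mm) begins 54 mm behind the grasp point. The pads swing forward as they close: fully open they stand 13 mm farther back than shut.
Start: joints at [-1.49, 0.527, 1.433, -0, 1.181, -0.178], TCP at [0.16, -0.604, 0.231] pointing down, gripper open.
Joint ranges: [-3.08, 3.08], [-0.75, 2.2], [0.22, 2.44], [-1.43, 4.57], [0, 2.65], [-2.85, 2.85]. Speed limits (rad/s): [2.79, 2.79, 3.14, 3.14, 3.14, 3.14].

### API

Orientations are given as a unit quaternion [x, y, z, w].
In Python, from station import status, snapshot, camera_params, ticket gives the robot as it stands.
- The arm moves only by the tool arm_command, never from a script. Its argument "series" is a list that holds one entry, the list of rows, each a list of 4 numbers: the shift along the tool's x, y, z in mm, then the turn about the tool's x in rad. A call has 1 to 10 rows; each row shifts and turns the commanded pose from where the row before left it, along the tool's axes as they then stand; what a row does not reach is not made up. A row lasts 1/10 s, in which the tool goes at most 50 mm and 8.59 degrees, less where a joint would pass 70% of its speed; a pose out of reach is approached as far as the arm can. A call is refused whole if a number of a shift passes 50 or a number of a turn 0.15, either way. A call with a gripper value outside its range is refused whole. "jaw" is the opening in per cent of the stroke, from 0 (shut) to 100 (fully open), set as the call begins (left out, the last holds). The fingers move at their own pace and stop on an object; "force" is the grip in N (left out, the last holds). Time passes only in rows, so rows that do not move let the fingers close. It gives the time, the measured TCP pose, the force and the opening at its end, in the units of the state.
- status.sense(): the state, without advancing time (a new reading comes with each control period).
- snapshot(name): name is "scene" or "side" or "wrist"; returns the picture (480x640x3 uint8, red, green, blue); there is no depth.
- camera_params(name): a dict with "fovy" (degrees; the focal length in pixels is half the picture's height over the tangent of half this angle, whatever the lens; pixels are square), "cx", "cy" (the principal point, pixels), "extrinsics" (4x4, takes a point from camera to world coordinates); the wrist camera has in their place "mount" (4x4, takes a point from camera to tool coordinates, whose origin is the TCP and whose axes are the tool frame's). Camera axes: x right, y down, z forward; pixel columns grow to the right and rows downward; lengths in m; the calibration is good to about 2 mm. A picture is of the moment at which its call begins: read the wrist's pose just before it. camera_params takes no time and is no camera call.
- ticket.sign_off(): hands the job in, once; it reports no verdict.
The state is a dict: "t": time; "q": joint angles; "qd": joint speeds; "tau": joint torques, N m; "tcp_pos": TCP position; "tool_rot": TCP orientation; "force": force on the tool from outside, world axes, zero at the start; "ft_torque": the same for the moment, N m; "finger_gap": opening from 0.0 (shut) to 1.0 (fully open).
Only numpy, scipy, OpenCV 4.12 (cv2) and the standard library are available. Lean on these libraries where they do the work, as an engineer would, in place of code of your own. Each camera call takes 0.05 s, during which the arm holds its last target. There are 200 camera calls.

### The job

Open the white thread case by pressing the release button on its lid, without forcing it. The lid is strongly sprung, so keep your finger on it and ease it up: it must rise gently and must not be let fly open; leave it standing fully open. Then pick up the slim spool of thread from the table and stand it upright on the floor of the empty bay of the case, the one nearer to you, and leave the other spools on the table where they are.

Things in the scene. Friction and masses are not known exactly. Their poses are not given: they have to be found in the camera images.
- case: White plastic thread case fixed to the table, 130 (its x) x 194 (its y) x 75 mm high, walls and floor 4 mm. Its x points about to the robot's left, its y towards the robot, z up. Origin: centre of its underside. The hinge is on the +x (left) side. A divider 3 mm thick, 32 mm high stands at y = -25 mm; the far bay (-y) holds two fixed spools 60 mm tall, the near bay (+y) is empty.
- bay (a point): A point on the floor of the empty near bay, 4 mm above the table: in the case frame x = -4 mm, y = +32 mm. The bay is 122 mm (x) by 116 mm (y) inside: in the case frame x -61 to +61, y -23 to +93 mm.
- lid_hinge (a point): Middle of the hinge line of the lid, along the left side of the case: case frame x = 61 mm, y = 0, z = 75 mm. The hinge line runs along the case's y.
- lid (a joint): Angle, rad: 0 shut, 1.75 open stop (past upright). Flat plate 134 x 198 x 12 mm, 0.25 kg; shut, its top is 89 mm above the table. Its right edge (case -x) rises. A strong spring opens it fully and holds it there (7.5 N at the button when shut, fading to 1 N near the stop). Unlatched, it follows a finger that lies on the button or upper face and retreats up and to case +x; let go, it flies open.
- button_top (a point): Centre of the top face of the release button: a black ribbed pad 34 mm (case x) x 54 mm (case y) on the lid near its right edge, 13 mm proud of the lid (3 mm when pressed fully in). Lid shut, it lies 100 mm from the hinge line (towards case -x) and 27 mm above it (102 mm above the table). Moves with lid and button; its z is the lid's outward normal.
- button (a joint): How far the button is pressed, m: 0 out, 0.010 fully in; its spring takes 2 N at first, 5 N fully in. The latch lets go somewhere from 3.5 to 8 mm of travel, differently each time: the lid then jumps up a few mm against the finger, so the button goes fully in and the force rises to about 7 N. If the finger backs off before that, the lid stays shut.
- spool_mid (a point): Centre (half-way up) of the slim navy spool of thread that stands upright on the table behind the sewing machine, behind the sewing machine, behind the sewing machine, to the right of the case: 29 mm diameter, 61 mm tall, 22 g; the only slim spool outside the case.
- spool_grey: Large grey cone of thread, 54 mm wide, 86 mm tall, loose on the table behind; leave it alone. Origin at the centre of its underside.
- spool_green: Short wide wooden spool with green thread, 33 mm wide, 36 mm tall, loose on the table to the left; leave it alone. Origin at the centre of its underside.

How it is judged:
By the outcome, as a careful person would: the job done as asked, in the order asked, and still so for the second after the job is handed in, with the robot touching nothing.
It also fails if it takes over 58 s, if anything falls off the work surface, if the arm or the gripper's body presses on something with over 40 N, if the wrist force passes 120 N, or if a joint passes its speed limit or range.

## Working session

There is one attempt and no reset: what is moved stays moved. The work goes in short steps, Python scripts to look and compute and a tool call to move; the robot and the scene stay as the last step left them, time stands still between calls to the robot, and variables do not carry over. Pictures are saved under pics/ and viewed, about 8 in all and at most 12, crops included, and the job is handed in when it is done.

Besides the shell and the picture viewer there is one more tool, called after "Call:" by a JSON object that holds its "name" and its "arguments", one argument or row to a line. arm_command: Moves the arm, as the interface text tells. Its arguments: {"type":"object","properties":{"series":{"type":"array"},"jaw":{"type":"number"},"force":{"type":"number"}},"required":["series"]}

```bash
mkdir -p pics; ls; python3 - <<'E'
from station import status,snapshot,camera_params
import cv2,numpy as np
s=status.sense();print({k:np.round(v,3).tolist() for k,v in s.items()})
for n in("scene","side","wrist"):
    p=camera_params(n);print(n,{k:np.round(v,4).tolist() for k,v in p.items() if not isinstance(v,str)})
    cv2.imwrite(f"pics/{n}0.png",snapshot(n)[:,:,::-1])
E
```

```text
pics
{'t': 0.0, 'q': [-1.49, 0.529, 1.434, 0.0, 1.181, -0.179], 'qd': [0.001, 0.001, -0.001, -0.0, 0.0, 0.001], 'tau': [0.001, -44.235, -17.803, -0.0, 0.009, -0.0], 'tcp_pos': [0.16, -0.603, 0.23], 'tool_rot': [0.432, 0.561, -0.431, 0.56], 'force': [0.449, 0.049, -0.283], 'ft_torque': [0.063, -0.005, 0.036], 'finger_gap': 0.996}
scene {'fovy': 53.849, 'cx': 325.5619, 'cy': 244.974, 'extrinsics': [[-0.513, -0.4959, 0.7007, -0.2199], [-0.8584, 0.2974, -0.418, 0.6694], [-0.0011, -0.8159, -0.5782, 0.7905], [0.0, 0.0, 0.0, 1.0]]}
side {'fovy': 47.9055, 'cx': 318.5982, 'cy': 237.7795, 'extrinsics': [[-0.3692, -0.764, 0.5292, 0.0473], [-0.9292, 0.293, -0.2252, 0.4038], [0.017, -0.5749, -0.8181, 0.9484], [0.0, 0.0, 0.0, 1.0]]}
wrist {'fovy': 60.351, 'cx': 322.0796, 'cy': 243.4158, 'mount': [[-0.0004, -0.2842, 0.9588, -0.143], [0.0007, -0.9588, -0.2842, 0.0733], [1.0, 0.0006, 0.0006, 0.0006], [0.0, 0.0, 0.0, 1.0]]}
```

View pics/scene0.png

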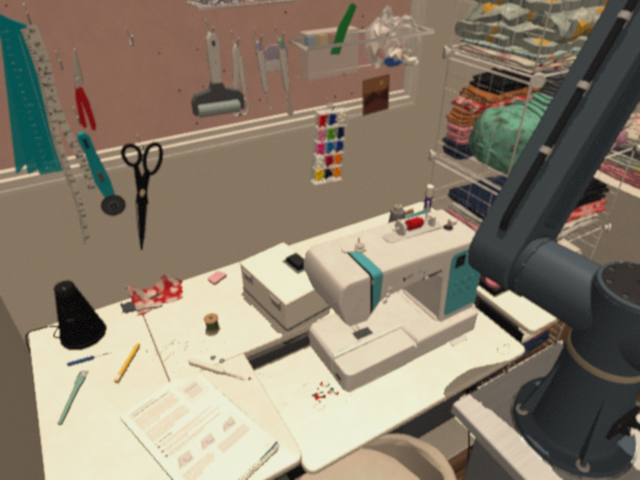

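View pics/side0.png

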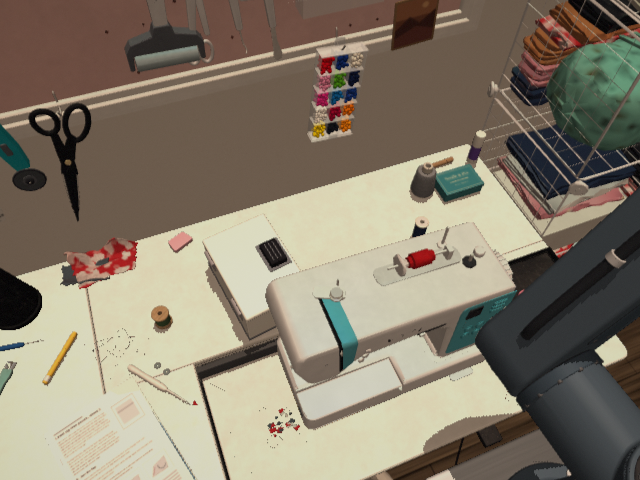

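The side view shows the case lid around (250,265), its black button at (272,253), and a dark spool with a white top at (421,228) behind the machine. I'll zoom in to get the corners.

```bash
cat > h.py <<'E'
import numpy as np
from station import camera_params,status
from scipy.spatial.transform import Rotation as R
def cam(n,s=None):
    p=camera_params(n)
    if n=="wrist":
        T=np.eye(4);T[:3,:3]=R.from_quat(s["tool_rot"]).as_matrix();T[:3,3]=s["tcp_pos"];E=T@np.array(p["mount"])
    else:E=np.array(p["extrinsics"])
    return E,240/np.tan(np.radians(p["fovy"]/2)),p["cx"],p["cy"]
def ray(n,u,v,s=None):
    E,f,cx,cy=cam(n,s);d=E[:3,:3]@np.array([(u-cx)/f,(v-cy)/f,1]);return E[:3,3],d/np.linalg.norm(d)
def onz(n,u,v,z,s=None):
    o,d=ray(n,u,v,s);return o+d*(z-o[2])/d[2]
def proj(n,P,s=None):
    E,f,cx,cy=cam(n,s);c=np.linalg.inv(E)@np.r_[P,1];return np.array([f*c[0]/c[2]+cx,f*c[1]/c[2]+cy])
E
python3 - <<'E'
import cv2
a=cv2.imread("pics/side0.png")
cv2.imwrite("pics/crop.png",cv2.resize(a[130:350,190:500],None,fx=2.58,fy=2.58,interpolation=cv2.INTER_CUBIC))
E
```

```text
(no output)
```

View pics/crop.png

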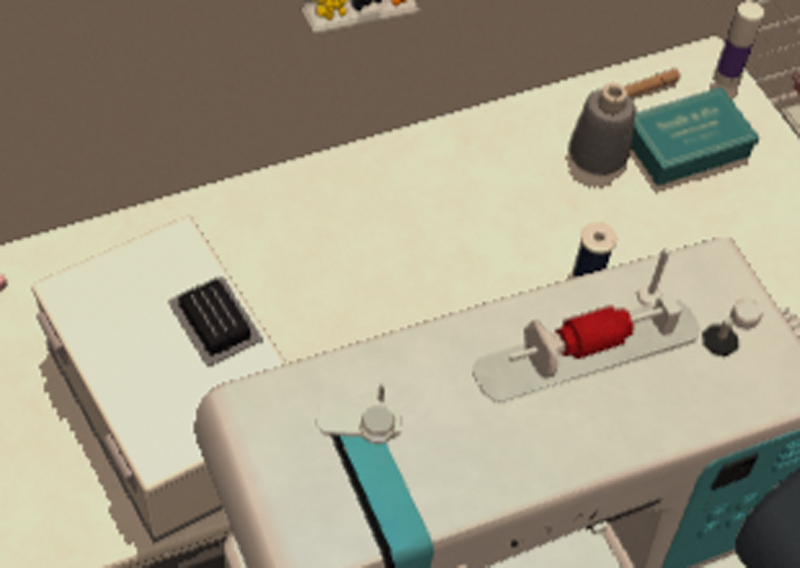

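Lid corners in the crop: (35,289), (190,218) and (150,490). The black pad is centred near (213,318), the spool top near (598,238).

```bash
python3 - <<'E'
from h import *
c=lambda u,v:(u/2.58+190,v/2.58+130)
A,B,C=[onz("side",*c(*p),.089) for p in((35,289),(190,218),(150,490))]
print(A,B,C,np.linalg.norm(B-A),np.linalg.norm(C-A))
for u,v in((A-B),(C-A)) and [((A-B)[0],(A-B)[1]),((C-A)[0],(C-A)[1])]: print(np.degrees(np.arctan2(v,u)))
print("centre lid",(B+C)/2)
print("btn",onz("side",*c(213,318),.102))
print("spooltop",onz("side",*c(598,238),.061),onz("side",*c(612,93),.086))
# machine: top edge heights by triangulation scene/side of red-spool spool & needle-bar knob
def tri(p,q):
    o1,d1=ray("side",*p);o2,d2=ray("scene",*q)
    t=np.linalg.lstsq(np.c_[d1,-d2],o2-o1,rcond=None)[0];a=o1+d1*t[0];b=o2+d2*t[1];return (a+b)/2,np.linalg.norm(a-b)
print("knob",tri((336,293),(360,244)));print("red",tri((421,259),(414,225)))
print("btn",tri(c(213,318),(294,262)))
print("lefttop teal",tri((322,303),(349,255)))
E
```

```text
[0.67326583 0.3776834  0.089     ] [0.69549731 0.24883636 0.089     ] [0.48392804 0.34745072 0.089     ] 0.13075090383988666 0.191736317224198
99.78952056107414
-170.92783037242825
centre lid [0.58971267 0.29814354 0.089     ]
btn [0.59275573 0.26441781 0.102     ]
spooltop [ 0.58156694 -0.05321788  0.061     ] [ 0.69718447 -0.12292226  0.086     ]
knob (array([0.3923477 , 0.22641256, 0.2593712 ]), np.float64(0.0008240392658175684))
red (array([0.40791449, 0.07616297, 0.24469933]), np.float64(0.00011616658189601205))
btn (array([0.6014986 , 0.26511876, 0.09216633]), np.float64(0.00639523149337651))
lefttop teal (array([0.39562693, 0.24776739, 0.23840656]), np.float64(0.0015959974112305967))
```

```bash
python3 - <<'E'
from h import *
s=status.sense();M=R.from_quat(s["tool_rot"]).as_matrix();print(M.round(3))
c=lambda u,v:(u/2.58+190,v/2.58+130)
for p in((280,365),(430,322),(590,275),(730,240)):print("machine back",onz("side",*c(*p),.235))
for p in((545,240),(465,150),(520,88)):print("rack/back",onz("side",*p,0.0))
yt=np.array([.987,.163,0]);print("turn about tool x to desired:",np.arctan2(yt@M[:,2],yt@M[:,1]))
for P in((.58,-.053,.33),(.59,.262,.3)): print(P,(M.T@(np.array(P)-s["tcp_pos"])*1000).round())
E
```

```text
[[-0.     0.967  0.256]
 [ 0.002  0.256 -0.967]
 [-1.     0.    -0.002]]
machine back [0.46074011 0.25983308 0.235     ]
machine back [0.45661927 0.1633074  0.235     ]
machine back [0.45278249 0.05482363 0.235     ]
machine back [ 0.44498031 -0.04230391  0.235     ]
rack/back [ 0.48029795 -0.31151124  0.        ]
rack/back [ 0.77599252 -0.28720943  0.        ]
rack/back [ 9.24434373e-01 -5.45328303e-01  1.11022302e-16]
turn about tool x to desired: 0.09514276512521559
(0.58, -0.053, 0.33) [ -99.  547. -425.]
(0.59, 0.262, 0.3) [ -68.  637. -727.]
```

Call:
{"name": "arm_command", "arguments": {
  "series": [
    [[-13, 33, -34, 0], [-13, 33, -34, 0], [-13, 33, -34, 0], [-13, 33, -34, 0], [-13, 33, -34, 0], [-13, 33, -34, 0], [-13, 33, -34, 0], [-13, 33, -34, 0], [-13, 33, -34, 0], [-13, 33, -34, 0]]
  ],
  "jaw": 0
}}

```text
t: 1.15
tcp_pos: [0.3924, -0.1891, 0.3618]
tool_rot: [0.431, 0.56, -0.431, 0.56]
force: [0.2, -0.4, -0.1]
finger_gap: 0.001
```

Call:
{"name": "arm_command", "arguments": {
  "series": [
    [[3, 25, -41, 0.095], [3, 25, -41, 0], [3, 25, -41, 0], [3, 25, -41, 0], [3, 25, -41, 0], [3, 25, -41, 0], [3, 25, -41, 0], [3, 25, -41, 0], [3, 25, -41, 0], [3, 25, -41, 0], [0, 0, 0, 0]]
  ]
}}

```text
$.series[0]: bad value
```

Call:
{"name": "arm_command", "arguments": {
  "series": [
    [[3, 25, -41, 0.095], [3, 25, -41, 0], [3, 25, -41, 0], [3, 25, -41, 0], [3, 25, -41, 0], [3, 25, -41, 0], [3, 25, -41, 0], [3, 25, -41, 0], [3, 25, -41, 0], [2, 20, -30, 0]]
  ]
}}

```text
t: 2.15
tcp_pos: [0.5644, 0.247, 0.3315]
tool_rot: [0.457, 0.54, -0.457, 0.539]
force: [0.3, -0.7, -0.8]
finger_gap: 0.001
```

```bash
python3 - <<'E'
from h import *
from station import snapshot
import cv2,json
s=status.sense();a=snapshot("wrist");cv2.imwrite("pics/w1.png",a[:,:,::-1])
json.dump({k:np.array(v).tolist() for k,v in s.items()},open("w1.json","w"))
print(s["t"],s["tcp_pos"],R.from_quat(s["tool_rot"]).as_matrix().round(3))
E
```

```text
2.15 [0.5644421  0.24697017 0.33153386] [[-0.001  0.986  0.165]
 [ 0.     0.165 -0.986]
 [-1.    -0.001 -0.   ]]
```

View pics/w1.png

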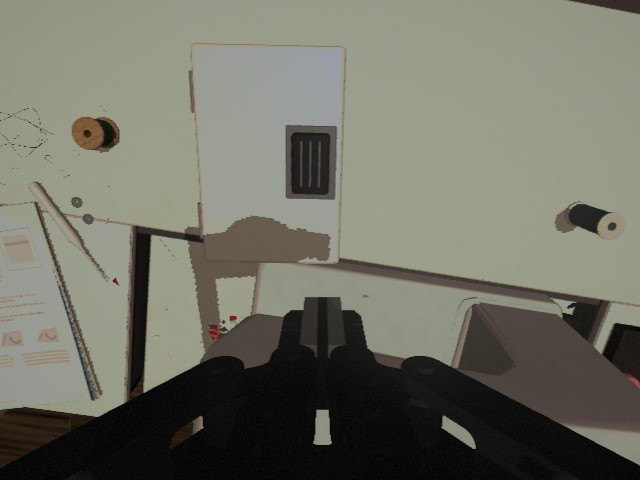

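The wrist view shows lid corners at (192,44), (345,47), (339,264) and (205,261), the pad centre at about (311,163), and the spool top at (612,226).

```bash
python3 - <<'E'
from h import *
import json
s=json.load(open("w1.json"))
q=[onz("wrist",*p,.089,s) for p in((192,44),(345,47),(339,264),(205,261))]
print(np.array(q).round(4),np.mean(q,0))
for i in range(4):
    d=q[(i+1)%4]-q[i];print(np.linalg.norm(d),np.degrees(np.arctan2(d[1],d[0])))
b=onz("wrist",311,163,.102,s);print("btn",b)
print("spool",onz("wrist",612,226,.061,s))
s=status.sense();M=R.from_quat(s["tool_rot"]).as_matrix();print(s["tcp_pos"],(M.T@(b-s["tcp_pos"])*1000).round(1))
E
```

```text
[[0.6804 0.3782 0.089 ]
 [0.6997 0.2492 0.089 ]
 [0.5058 0.2196 0.089 ]
 [0.487  0.3505 0.089 ]] [0.59324972 0.29938222 0.089     ]
0.13039775299277676 -81.49544815816904
0.19614084670093876 -171.2949255726701
0.13229417813375166 98.1762769314037
0.19538540620457537 8.150366760112993
btn [0.59980106 0.26230111 0.102     ]
spool [ 0.58383936 -0.05374278  0.061     ]
[0.5664183  0.25127365 0.33091115] [229.   34.2  -4.2]
```

Call:
{"name": "arm_command", "arguments": {
  "series": [
    [[35, 7, -1, 0.02], [35, 7, -1, 0], [35, 7, -2, 0], [35, 7, -2, 0], [35, 6, -1, 0], [31, 0, 0, 0], [8, 0, 0, 0], [0, 0, 0, 0]]
  ]
}}

```text
t: 3.0
tcp_pos: [0.5958, 0.2555, 0.1168]
tool_rot: [0.462, 0.535, -0.464, 0.534]
force: [0.6, -0.6, 0.2]
finger_gap: -0.002
```

Call:
{"name": "arm_command", "arguments": {
  "series": [
    [[2, 0, -4, 0], [2, 0, -4, 0], [2, 0, 0, 0], [2, 0, 0, 0], [2, 0, 0, 0], [0, 0, 0, 0]]
  ]
}}

```text
t: 3.6
tcp_pos: [0.5956, 0.2638, 0.1082]
tool_rot: [0.463, 0.535, -0.463, 0.535]
force: [0.1, 0.1, 0.4]
finger_gap: -0.002
```

Call:
{"name": "arm_command", "arguments": {
  "series": [
    [[1.5, 0, 0, 0], [1.5, 0, 0, 0], [1.5, 0, 0, 0], [1.5, 0, 0, 0], [1, 0, 0, 0], [1, 0, 0, 0], [0, 0, 0, 0]]
  ]
}}

```text
t: 4.3
tcp_pos: [0.5958, 0.2638, 0.1005]
tool_rot: [0.463, 0.535, -0.463, 0.535]
force: [-1.3, -0.3, 3.4]
finger_gap: -0.001
```

Call:
{"name": "arm_command", "arguments": {
  "series": [
    [[1, 0, 0, 0], [1, 0, 0, 0], [0, 0, 0, 0]]
  ]
}}

```text
t: 4.6
tcp_pos: [0.5958, 0.2638, 0.0984]
tool_rot: [0.463, 0.535, -0.463, 0.535]
force: [-1.2, -1.7, 4.0]
finger_gap: 0.001
```

Call:
{"name": "arm_command", "arguments": {
  "series": [
    [[1, 0, 0, 0], [0, 0, 0, 0]]
  ]
}}

```text
t: 4.8
tcp_pos: [0.5958, 0.2646, 0.0976]
tool_rot: [0.463, 0.535, -0.463, 0.534]
force: [-2.3, 0.9, 6.9]
finger_gap: 0.0
```

Call:
{"name": "arm_command", "arguments": {
  "series": [
    [[1, 0, 0, 0], [0, 0, 0, 0]]
  ]
}}

```text
t: 5.0
tcp_pos: [0.5958, 0.2645, 0.0967]
tool_rot: [0.463, 0.535, -0.463, 0.535]
force: [-2.1, 0.6, 7.3]
finger_gap: 0.001
```

```bash
python3 - <<'E'
import numpy as np
t=0.04+0.03*np.arange(0,61);r,h=112.5,17
x=-r*np.cos(t)+h*np.sin(t);z=r*np.sin(t)+h*np.cos(t)
for i in range(0,60,5):print(round(t[i],2),((z[i]-z[i+5])/5).round(2),((x[i]-x[i+5])/5).round(2),(z[i]+75).round())
E
```

```text
0.04 -3.29 -0.89 96.0
0.19 -3.12 -1.37 113.0
0.34 -2.88 -1.83 129.0
0.49 -2.58 -2.24 143.0
0.64 -2.21 -2.6 156.0
0.79 -1.8 -2.9 167.0
0.94 -1.35 -3.13 176.0
1.09 -0.86 -3.3 183.0
1.24 -0.36 -3.39 187.0
1.39 0.15 -3.41 189.0
1.54 0.66 -3.35 188.0
1.69 1.15 -3.21 185.0
```

Call:
{"name": "arm_command", "arguments": {
  "series": [
    [[-2, 0, -0.6, 0], [-3.3, 0, -0.9, 0], [-3.3, 0, -0.9, 0], [-3.3, 0, -0.9, 0], [-3.3, 0, -0.9, 0], [-3.1, 0, -1.4, 0], [-3.1, 0, -1.4, 0], [-3.1, 0, -1.4, 0], [-3.1, 0, -1.4, 0], [-3.1, 0, -1.4, 0]]
  ]
}}

```text
t: 6.0
tcp_pos: [0.5941, 0.2759, 0.1275]
tool_rot: [0.463, 0.535, -0.462, 0.534]
force: [-1.9, 0.7, 4.9]
finger_gap: 0.0
```

```bash
python3 - <<'E'
from station import snapshot
import cv2
a=snapshot("side")
cv2.imwrite("pics/s2.png",cv2.resize(a[130:350,150:370,::-1],None,fx=2.5,fy=2.5))
E
```

```text
(no output)
```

View pics/s2.png

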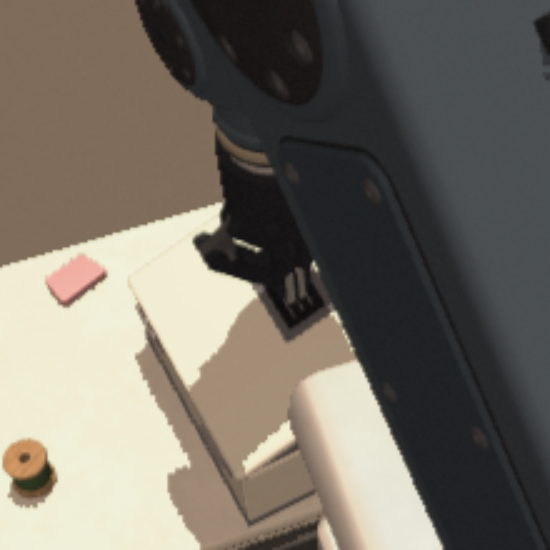

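The lid is following the finger with 5 N of contact, so I'll continue along the arc.

Call:
{"name": "arm_command", "arguments": {
  "series": [
    [[-2.9, 0, -1.8, 0], [-2.9, 0, -1.8, 0], [-2.9, 0, -1.8, 0], [-2.9, 0, -1.8, 0], [-2.9, 0, -1.8, 0], [-2.6, 0, -2.2, 0], [-2.6, 0, -2.2, 0], [-2.6, 0, -2.2, 0], [-2.6, 0, -2.2, 0], [-2.6, 0, -2.2, 0]]
  ]
}}

```text
t: 7.05
tcp_pos: [0.5912, 0.2955, 0.1544]
tool_rot: [0.463, 0.535, -0.463, 0.534]
force: [-0.2, 4.3, 2.3]
finger_gap: 0.002
```

Call:
{"name": "arm_command", "arguments": {
  "series": [
    [[-2.2, 0, -2.6, 0], [-2.2, 0, -2.6, 0], [-2.2, 0, -2.6, 0], [-2.2, 0, -2.6, 0], [-2.2, 0, -2.6, 0], [-1.8, 0, -2.9, 0], [-1.8, 0, -2.9, 0], [-1.8, 0, -2.9, 0], [-1.8, 0, -2.9, 0], [-1.8, 0, -2.9, 0]]
  ]
}}

```text
t: 8.05
tcp_pos: [0.5873, 0.3222, 0.1745]
tool_rot: [0.463, 0.535, -0.463, 0.535]
force: [-0.5, 3.1, 0.3]
finger_gap: 0.003
```

```bash
python3 - <<'E'
from station import snapshot
import cv2
a=snapshot("side")
cv2.imwrite("pics/s3.png",cv2.resize(a[130:350,150:370,::-1],None,fx=2.5,fy=2.5))
E
```

```text
(no output)
```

View pics/s3.png

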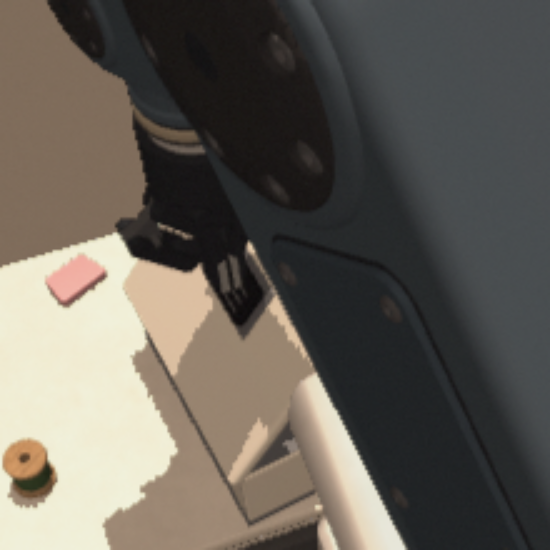

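Call:
{"name": "arm_command", "arguments": {
  "series": [
    [[-1.3, 0, -3.1, 0], [-1.3, 0, -3.1, 0], [-1.3, 0, -3.1, 0], [-1.3, 0, -3.1, 0], [-1.3, 0, -3.1, 0], [-0.9, 0, -3.3, 0], [-0.9, 0, -3.3, 0], [-0.9, 0, -3.3, 0], [-0.9, 0, -3.3, 0], [-0.9, 0, -3.3, 0]]
  ]
}}

```text
t: 9.1
tcp_pos: [0.5827, 0.3539, 0.1854]
tool_rot: [0.463, 0.535, -0.463, 0.535]
force: [-1.1, 2.4, -0.7]
finger_gap: -0.002
```

Call:
{"name": "arm_command", "arguments": {
  "series": [
    [[-0.4, 0, -3.4, 0], [-0.4, 0, -3.4, 0], [-0.4, 0, -3.4, 0], [-0.4, 0, -3.4, 0], [-0.4, 0, -3.4, 0], [0, 0, -3.4, 0], [0, 0, -3.4, 0], [0, 0, -3.4, 0], [0, 0, -3.4, 0], [0, 0, -3.4, 0]]
  ]
}}

```text
t: 10.1
tcp_pos: [0.5779, 0.3876, 0.1875]
tool_rot: [0.463, 0.535, -0.463, 0.535]
force: [0.1, 1.7, -0.4]
finger_gap: 0.003
```

Call:
{"name": "arm_command", "arguments": {
  "series": [
    [[0, 0, -3, 0], [0, 0, -3, 0], [0, 0, -3, 0], [0, 0, -3, 0], [0, 0, -3, 0], [0, 0, -3, 0], [0, 0, -3, 0], [0, 0, -3, 0], [0, 0, -3, 0], [0, 0, -3, 0]]
  ]
}}

```text
t: 11.1
tcp_pos: [0.5737, 0.417, 0.1877]
tool_rot: [0.463, 0.534, -0.463, 0.535]
force: [0.0, -0.2, 0.1]
finger_gap: -0.002
```

Call:
{"name": "arm_command", "arguments": {
  "series": [
    [[0, 0, -3, 0], [0, 0, -3, 0], [0, 0, -3, 0], [0, 0, -3, 0], [0, 0, -3, 0], [0, 0, -3, 0], [0, 0, -3, 0], [0, 0, -3, 0]]
  ]
}}

```text
t: 11.9
tcp_pos: [0.5701, 0.4411, 0.1875]
tool_rot: [0.463, 0.535, -0.463, 0.535]
force: [0.4, -0.4, 0.6]
finger_gap: -0.002
```

```bash
python3 - <<'E'
from station import snapshot
import cv2
a=snapshot("side")
cv2.imwrite("pics/s4.png",cv2.resize(a[130:350,150:370,::-1],None,fx=2.5,fy=2.5))
E
```

```text
(no output)
```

View pics/s4.png

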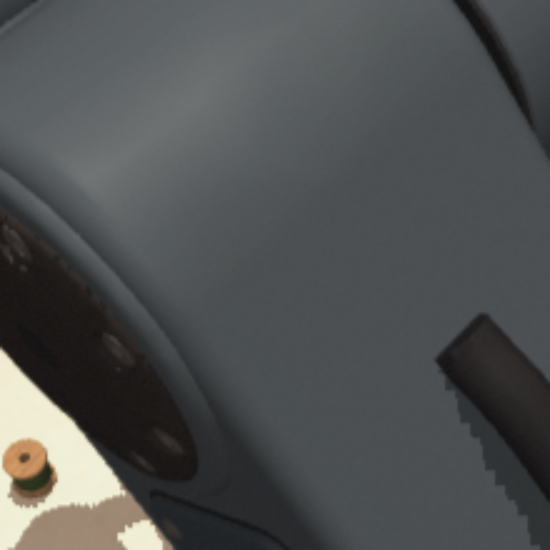

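Call:
{"name": "arm_command", "arguments": {
  "series": [
    [[-35, 0, -2, 0], [-40, 0, 0, 0], [-40, 0, 0, 0], [-5, -6, 46, 0], [0, -6, 49, 0], [0, -6, 49, 0], [0, -6, 49, 0], [0, -6, 49, 0], [0, -6, 49, 0], [0, -6, 49, 0]]
  ]
}}

```text
t: 12.95
tcp_pos: [0.5768, 0.0984, 0.3078]
tool_rot: [0.463, 0.534, -0.463, 0.535]
force: [0.7, -0.4, -0.4]
finger_gap: 0.0
```

Call:
{"name": "arm_command", "arguments": {
  "series": [
    [[0, -6, 49, 0], [0, -6, 46, 0], [0, -4, 40, 0], [0, 0, 20, 0], [0, 0, 0, 0], [0, 0, 0, 0]]
  ],
  "jaw": 60,
  "force": 20
}}

```text
t: 13.55
tcp_pos: [0.5833, -0.0555, 0.3075]
tool_rot: [0.463, 0.535, -0.463, 0.534]
force: [-1.1, -0.2, 0.2]
finger_gap: 0.598
```

```bash
python3 - <<'E'
from h import *
from station import snapshot
import cv2
s=status.sense();a=snapshot("wrist")[:,:,::-1];b=snapshot("side")[:,:,::-1]
im=np.vstack([cv2.resize(a,(400,300)),cv2.resize(b[130:370,150:470],(400,300))])
cv2.imwrite("pics/w5.png",im);cv2.imwrite("pics/w5full.png",a);
M=R.from_quat(s["tool_rot"]).as_matrix();print(s["t"],s["tcp_pos"],M[:,1])
print("pred top px",proj("wrist",[.5838,-.0537,.061],s))
E
```

```text
13.55 [ 0.58326231 -0.05550702  0.30749091] [ 9.89844570e-01  1.42153810e-01 -1.45501197e-04]
pred top px [319.76686856 200.3420108 ]
```

View pics/w5.png

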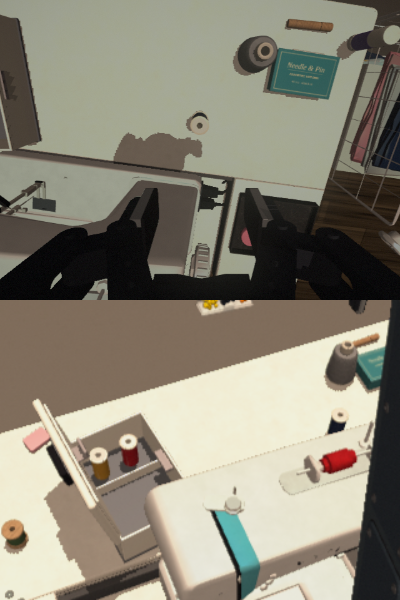

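The lid stands open, the bay is empty, and the spool top is near full-frame pixel (315,197).

```bash
python3 - <<'E'
from h import *
import cv2
s=status.sense();M=R.from_quat(s["tool_rot"]).as_matrix()
a=cv2.imread("pics/w5full.png")[165:225,280:350]
g=a.min(2);m=(g>np.percentile(g,85)).astype(np.uint8);n,l,st,ce=cv2.connectedComponentsWithStats(m)
for i in range(1,n):
    if st[i,4]>60:
        c=ce[i]+[280,165];print(st[i],c,onz("wrist",*c,.061,s))
P=onz("wrist",315,197,.061,s);print(P,(M.T@(P-s["tcp_pos"])*1000).round(1))
E
```

```text
[ 51   9  19  41 294] [341.30952381 196.17346939] [ 0.59061882 -0.07219864  0.061     ]
[ 0.58619772 -0.0475348   0.061     ] [246.5   4.   -6.1]
```

```bash
python3 - <<'E'
import cv2
a=cv2.imread("pics/w5full.png")[160:240,270:370]
cv2.imwrite("pics/c6.png",cv2.resize(a,None,fx=6,fy=6,interpolation=cv2.INTER_CUBIC))
E
```

```text
(no output)
```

View pics/c6.png

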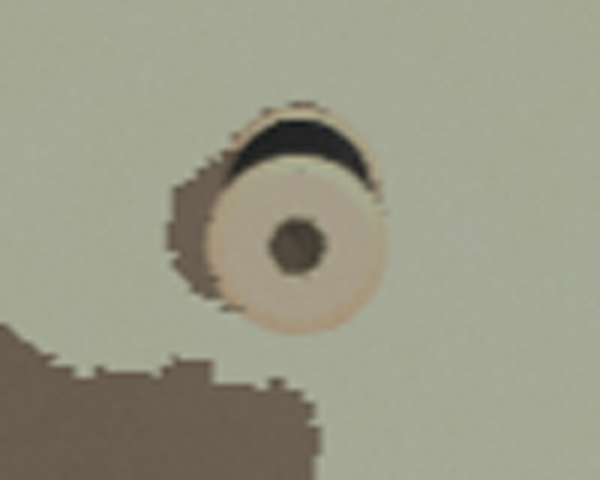

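Call:
{"name": "arm_command", "arguments": {
  "series": [
    [[30, 1, -2, 0], [40, 0, 0, 0], [45, 0, 0, 0], [45, 0, 0, 0], [40, 0, 0, 0], [30, 0, 0, 0], [25, 0, 0, 0], [20, 0, 0, 0], [15, 0, 0, 0], [0, 0, 0, 0]]
  ]
}}

```text
t: 14.65
tcp_pos: [0.5829, -0.0518, 0.0158]
tool_rot: [0.462, 0.536, -0.463, 0.534]
force: [0.3, 0.2, 0.5]
finger_gap: 0.597
```

Call:
{"name": "arm_command", "arguments": {
  "series": [
    [[2, 0, 0, 0], [0, 0, 0, 0], [0, 0, 0, 0], [0, 0, 0, 0], [0, 0, 0, 0], [0, 0, 0, 0], [0, 0, 0, 0], [0, 0, 0, 0]]
  ],
  "jaw": 0,
  "force": 25
}}

```text
t: 15.45
tcp_pos: [0.5846, -0.0535, 0.0163]
tool_rot: [0.463, 0.534, -0.463, 0.535]
force: [-0.8, -0.5, 5.2]
finger_gap: 0.331
```

Call:
{"name": "arm_command", "arguments": {
  "series": [
    [[-5, 0, 0, 0], [-15, 0, 0, 0], [-30, 0, 0, 0], [-40, 0, 0, 0], [-40, 0, 0, 0], [-30, 0, 0, 0], [0, 2, -20, 0], [0, 3, -35, 0], [0, 3, -40, 0], [0, 3, -40, 0]]
  ]
}}

```text
t: 16.45
tcp_pos: [0.5754, 0.0828, 0.1766]
tool_rot: [0.463, 0.534, -0.463, 0.535]
force: [-0.2, 1.0, 0.4]
finger_gap: 0.33
```

Call:
{"name": "arm_command", "arguments": {
  "series": [
    [[0, 3, -40, 0], [0, 3, -40, 0], [0, 3, -40, 0], [0, 3, -35, 0], [0, 3, -30, 0], [0, 2, -20, 0], [0, 0, 0, 0], [0, 0, 0, 0]]
  ]
}}

```text
t: 17.25
tcp_pos: [0.5627, 0.2872, 0.176]
tool_rot: [0.462, 0.535, -0.463, 0.535]
force: [0.8, -0.4, -0.9]
finger_gap: 0.337
```

```bash
python3 - <<'E'
from h import *
from station import snapshot
import cv2
s=status.sense();a=snapshot("wrist")[:,:,::-1];b=snapshot("scene")[:,:,::-1]
cv2.imwrite("pics/w7.png",np.hstack([cv2.resize(a,(560,420)),cv2.resize(b[210:420,220:340],(240,420))]))
M=R.from_quat(s["tool_rot"]).as_matrix();print(s["t"],s["tcp_pos"],s["finger_gap"],s["force"])
d=s["tcp_pos"]-np.array([.594,.300,0]);print("case xy",d@[-.146,.989,0],d@[-.989,-.146,0])
for x in(-61,61):
  for y in(-23,93):print(x,y,(proj("wrist",[.594+.001*(-.146*x-.989*y),.3+.001*(.989*x-.146*y),.075],s)*.875).round())
E
```

```text
17.25 [0.56271606 0.28722465 0.17596116] 0.33657232815285076 [ 0.84201702 -0.41936618 -0.88691974]
case xy -0.00806736624113895 0.03280501784349607
-61 -23 [361. 134.]
-61 93 [351. 291.]
61 -23 [176. 134.]
61 93 [189. 291.]
```

View pics/w7.png

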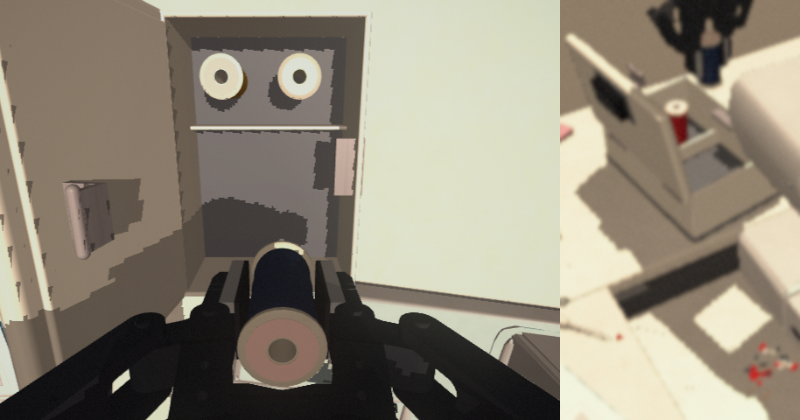

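Call:
{"name": "arm_command", "arguments": {
  "series": [
    [[15, 0, 0, 0], [25, 0, 0, 0], [30, 0, 0, 0], [30, 0, 0, 0], [20, 0, 0, 0], [13, 0, 0, 0], [10, 0, 0, 0], [5, 0, 0, 0], [0, 0, 0, 0]]
  ]
}}

```text
t: 18.25
tcp_pos: [0.5633, 0.287, 0.0275]
tool_rot: [0.463, 0.535, -0.463, 0.535]
force: [-0.2, 0.4, -0.6]
finger_gap: 0.336
```

Call:
{"name": "arm_command", "arguments": {
  "series": [
    [[2, 0, 0, 0], [2, 0, 0, 0], [1, 0, 0, 0], [1, 0, 0, 0], [0, 0, 0, 0]]
  ]
}}

```text
t: 18.75
tcp_pos: [0.5633, 0.2873, 0.0218]
tool_rot: [0.463, 0.535, -0.463, 0.535]
force: [0.1, -0.1, 1.0]
finger_gap: 0.331
```

Call:
{"name": "arm_command", "arguments": {
  "series": [
    [[0.7, 0, 0, 0], [0.7, 0, 0, 0], [0, 0, 0, 0]]
  ]
}}

```text
t: 19.05
tcp_pos: [0.5634, 0.2874, 0.0213]
tool_rot: [0.463, 0.534, -0.462, 0.535]
force: [-1.2, -0.4, 7.6]
finger_gap: 0.333
```

Call:
{"name": "arm_command", "arguments": {
  "series": [
    [[-0.7, 0, 0, 0], [0, 0, 0, 0]]
  ],
  "jaw": 38
}}

```text
t: 19.25
tcp_pos: [0.5635, 0.2872, 0.0213]
tool_rot: [0.463, 0.534, -0.462, 0.535]
force: [-0.2, 0.8, 2.9]
finger_gap: 0.38
```

Call:
{"name": "arm_command", "arguments": {
  "series": [
    [[0, 0, 0, 0], [0, 0, 0, 0], [0, 0, 0, 0]]
  ],
  "jaw": 58
}}

```text
t: 19.55
tcp_pos: [0.5632, 0.2937, 0.0222]
tool_rot: [0.467, 0.535, -0.46, 0.533]
force: [-4.1, 18.9, 7.1]
finger_gap: 0.579
```

Call:
{"name": "arm_command", "arguments": {
  "series": [
    [[-5, 0, 0, 0], [-15, 0, 0, 0], [-30, 0, 0, 0], [-40, 0, 0, 0], [-40, 0, 0, 0], [-40, 0, 0, 0], [-30, 0, 0, 0], [-20, 0, 15, 0], [0, 0, 40, 0], [0, 0, 40, 0]]
  ]
}}

```text
t: 20.55
tcp_pos: [0.5769, 0.1924, 0.2423]
tool_rot: [0.463, 0.534, -0.462, 0.536]
force: [0.2, 0.3, -0.6]
finger_gap: 0.577
```

Call:
{"name": "arm_command", "arguments": {
  "series": [
    [[0, 0, 40, 0], [0, 5, 40, 0], [0, 10, 40, 0], [0, 0, 30, 0], [0, 0, 20, 0], [0, 0, 0, 0], [0, 0, 0, 0]]
  ]
}}

```text
t: 21.25
tcp_pos: [0.6155, 0.0268, 0.2408]
tool_rot: [0.463, 0.535, -0.463, 0.534]
force: [-0.1, 0.3, -0.4]
finger_gap: 0.579
```

```bash
python3 - <<'E'
from station import snapshot,status
import cv2,numpy as np
a=snapshot("side")[:,:,::-1];b=snapshot("wrist")[:,:,::-1]
cv2.imwrite("pics/f.png",np.hstack([cv2.resize(a[140:380,140:460],(500,375)),cv2.resize(b[:,:384],(300,375))]))
s=status.sense();print(s["t"],s["tcp_pos"],s["force"])
E
```

```text
21.35 [0.61541531 0.0280686  0.24081336] [ 0.05635796 -0.09743932 -0.15520825]
```

View pics/f.png

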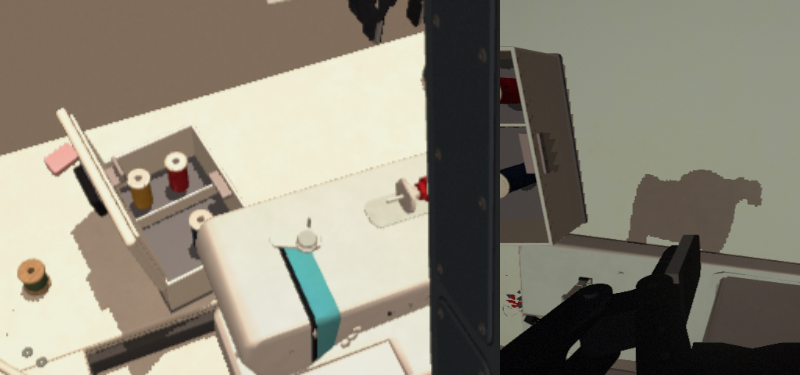

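The spool top is at about (269,278) in the side image. Opening the jaws reached about 19 N sideways, so I'll check where the spool stands from numbers.

```bash
python3 - <<'E'
from h import *
from station import snapshot
import cv2
P=onz("side",269,278,.065);d=P-[.594,.3,0];print(P,"case",d@[-.146,.989,0],d@[-.989,-.146,0])
s=status.sense();b=snapshot("wrist")[:,:,::-1];a=snapshot("side")[:,:,::-1]
for n,S in(("side",None),("wrist",s)):print(n,"top",proj(n,P,S),"base",proj(n,[P[0],P[1],.004],S))
cv2.imwrite("pics/g.png",np.hstack([cv2.resize(a[255:315,230:290],(400,400),interpolation=2),cv2.resize(b[150:300,0:150],(400,400),interpolation=2)]))
E
```

```text
[0.56579659 0.28279951 0.065     ] case -0.012893584859980389 0.030404440811755137
side top [269. 278.] base [270.78196958 293.7679204 ]
wrist top [ -2.82878226 232.64224738] base [ 46.09415044 215.81588543]
```

View pics/g.png

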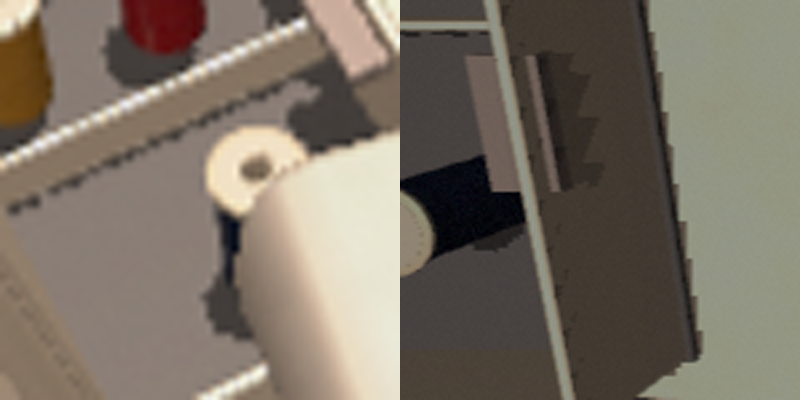

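```bash
python3 -c "
from station import ticket
print(ticket.sign_off())"
```

```text
the job is handed in; nothing more can be done
None
```

The case is open and the navy spool stands upright in the near bay. I handed the job in at about 21.5 s; sign-off gives no verdict.

- **Lid:** I pressed the button in small steps until the force rose from 4 N to 7 N as the latch let go. I then eased the lid up at about 0.3 rad/s with the finger on it. The contact force faded from 7 N to about 1.7 N and reached zero once the finger moved past the stop. Later pictures show the lid standing open.
- **Spool:** I gripped it by the sides and set it down in the near bay until it touched the floor. In the last pictures it stands upright at about x = -13, y = +31 mm in the case frame, clear of the walls. The near machine hides part of it in the side view, but its top and body also fit an upright spool in the wrist view.
- **Other spools:** I did not touch the green or grey ones. The green one shows in its place in the last side picture. The grey one was outside the final views and last seen standing before the grasp.

One thing went less cleanly. While opening to release the spool, a finger pushed against something inside the case, most likely the right wall or its latch block. That gave about 19 N at the wrist and moved the tool about 6 mm, below the 40 N limit. The last pictures show the case and spool looking undisturbed. At hand-in the arm was clear, with force readings near zero.

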